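Set the microscope's ring light to the green mark and switch it on

ROBOT

A 7-joint arm with a two-finger parallel gripper is mounted at the origin on the work surface. World frame = base frame: x ahead of the robot, y to its left, z up, the work surface at z = 0. Lengths are in m, angles in rad, forces in N, time in s.
With the tool pointing down it reaches from about 0.4 to 0.85 m from the base axis. Payload 4.5 kg.
Tool frame: the origin (TCP) lies at the very end of the fingers, on their centre line; the grasp point (between the pads) lies 19 mm behind it; z points along the fingers, y is the line along which they close (so a half turn about z gives the same grasp; the last joint's range is limited). The gripper opens to 88 mm and grips with 3 to 60 N. Pads are 18 mm wide; open, the fingers measure 123 mm over their backs; the gripper's body (75 mm by 187 mm) begins 45 mm behind the grasp point.
Start: joints at [-1.098, 0.689, -0.195, 1.565, 0.157, 0.902, -0.215], TCP at [0.266, 0.566, 0.239] pointing down, gripper open.
Joint ranges: [-3.01, 3.01], [-0.46, 2.08], [-1.47, 1.51], [0.13, 2.56], [-1, 4.14], [0.04, 2.09], [-2.66, 2.66]. Speed limits (rad/s): [2.57, 2.57, 3.14, 3.14, 3.14, 3.14, 3.14].

INTERFACE

Orientations are given as a unit quaternion [x, y, z, w].
In Python, from plant import r, optics gives the robot as it stands.
- The arm moves only by the tool servo_tool, never from a script. Its arguments are lists of equal length, an entry for each row: "translation": the shift along the tool's x, y, z in m, a list of three; "turn": the turn, a rotation vector about the tool's x, y, z in rad, a list of three. In form: {"translation": [[dx, dy, dz], ...], "turn": [[rx, ry, rz], ...]}. A call has 1 to 10 rows; each row shifts and turns the commanded pose from where the row before left it, along the tool's axes as they then stand; what a row does not reach is not made up. A row lasts 1/8 s, in which the tool goes at most 62.5 mm and 10.7 degrees, less where a joint would pass 70% of its speed; a pose out of reach is approached as far as the arm can. A call is refused whole if a number of a shift passes 0.0625 or a number of a turn 0.188, either way. A call with a gripper value outside its range is refused whole. "grip" is the opening, from 0 (shut) to 1 (fully open), set as the call begins (left out, the last holds). The fingers move at their own pace and stop on an object; "grip_force" is the grip in N (left out, the last holds). Time passes only in rows, so rows that do not move let the fingers close. It gives the time, the measured TCP pose, the force, the opening and the grip force at its end, in the units of the state.
- r.get_state(): the state, without advancing time (a new reading comes with each control period).
- optics.snapshot(name): name is "scene" or "top"; returns a dict with "img" (384x512x3 uint8, red, green, blue), "z_map" (384x512 float32, m along the optical axis (not along the pixel's ray), 0 where there is no reading), "mtx" (3x3 intrinsics, pixels), "k1" (the pictures are not rectified: a ray, as slopes to the right and down, at radius r is drawn at 1 + k1 r^2 times it, then the intrinsics apply), "R" (3x3) and "t" (3): a world point X has camera coordinates R X + t. Camera axes: x right, y down, z forward; pixel columns grow to the right and rows downward; lengths in m; the calibration is good to about 2 mm. A picture is of the moment at which its call begins.
- r.finish_job(): hands the job in; it is judged then, once.
The state is a dict: "clock": time; "q": joint angles; "qd": joint speeds; "joint_torque": joint torques, N m; "tool_pos": TCP position; "eef_rot": TCP orientation; "contact_force": force on the tool from outside, world axes, zero at the start; "moment": the same for the moment, N m; "opening": opening from 0.0 (shut) to 1.0 (fully open); "finger_force": force on a finger pad.
Only numpy, scipy, OpenCV 4.12 (cv2) and the standard library are available. Lean on these libraries where they do the work, as an engineer would, in place of code of your own. Each camera call takes 0.05 s, during which the arm holds its last target. There are 200 camera calls.

TASK

Get the microscope's ring light ready: with the fingertips, push the selector lever on the white control box clockwise, click by click, until it rests on the click at the green dot (the fourth click up from the red off dot), never going past it to the brighter clicks. Then press the blue lamp button fully down and let it come back up. Do not drag or lift the loose control box, and leave everything else on the bench where it is; finish with the hand clear.

Things in the scene. Friction and masses are not known exactly. Their poses are not given: they have to be found in the camera images.
- light_box: white ring-light control box, 160 (its x) x 150 (its y) x 60 high, 1.5 kg, standing loose on four rubber feet. Origin at the centre of its underside, z up. On its flat top (60 above the table): the selector, upright axis at x = +15, y = 0 in the box's frame; the blue button at x = -56, y = 0.
- selector (a joint): selector angle, rad, growing clockwise seen from above: 0 = on the red dot, 2.094 = green dot, 3.14 = last; a click every 0.5236. Detents: 2 to 3 N at the lever's tip moves it off a click; once half way (0.26) it snaps on into the next. Stops 0.12 past both ends. It starts at rest on click 0, 1 or 2. A lever at angle a points at 90 degrees - a from the box's +x towards +y.
- lever_tip (a point): top edge of the outer end of the selector's black lever, 48 from the selector's axis and 24 above the box's top. The lever is a single bar from the axis out to this tip, 10 wide, from 4 to 24 above the box's top, with a white stripe along it; its hub is a black cylinder of radius 15, 25 high.
- dial_centre (a point): the point of the box's top on the selector's upright axis; axes as the box
- green_dot (a point): the green dot, printed on the box's top. Seven dots, 57.5 from the selector's axis and 30 degrees apart, mark the clicks: red (off) towards the box's +y, then clockwise seen from above three black (the third straight towards +x), the green, and two black, the last towards -y.
- lamp_button (a joint): travel of the blue lamp button, m: 0 = up, 0.006 = fully down; about 5 N holds it fully down, its spring lifts it again
- lamp_button_top (a point): centre of the blue button's top (radius 12, 22 above the box's top when up) in a black collar of radius 20, 12 high
- iron_blade: bystander: rusty iron blade, 235 long, 30 wide, lying on the microscope's stage 55 above the table; origin under its middle
- vial: bystander: amber vial with white cap, radius 17, 62 high, standing at the box's +y side; origin under its centre
- brush: bystander: brush with blue handle, 170 long, lying at the box's -y side; origin under its middle
- forceps: bystander: steel forceps, 140 long, 14 wide, 9 high, lying on the mat to the left; origin under its middle
- dish: bystander: white ceramic dish, radius 45, 22 high, beyond the box; origin under its centre
- jar: bystander: glass jar with white label and black cap, radius 30, 85 high, beyond the box; origin under its centre
- cork_ring: bystander: cork ring, radius 40, 22 high, beyond the box; origin under its centre
Things that resemble listed ones, but are neither listed nor needed, are in the scene too. What is shaped like the light_box but yellow is not meant.

How it is judged:
By the outcome, as a careful person would: the job done as asked, in the order asked, and still so for the second after the job is handed in, with the robot touching nothing.
It also fails if it takes over 48 s, if anything falls off the work surface, if the arm or the gripper's body presses on something with over 40 N, if the wrist force passes 120 N, or if a joint passes its speed limit or range.

## Working session

There is one attempt and no reset: what is moved stays moved. The work goes in short steps, Python scripts to look and compute and a tool call to move; the robot and the scene stay as the last step left them, time stands still between calls to the robot, and variables do not carry over. Pictures are saved under pics/ and viewed, at most 10 in all, crops included, and the job is handed in when it is done.

Besides the shell and the picture viewer there is one more tool, called after "Call:" by a JSON object that holds its "fn" and its "kwargs", one argument or row to a line. servo_tool: Moves the arm, as the interface text tells. Its arguments: {"type":"object","properties":{"translation":{"type":"array"},"turn":{"type":"array"},"grip":{"type":"number"},"grip_force":{"type":"number"}},"required":["translation","turn"]}

```bash
mkdir -p pics; cat > h.py <<'E'
import numpy as np, cv2
from plant import r, optics
def snap(n,f=None):
    s=optics.snapshot(n); np.savez(f'/tmp/{n}.npz',**s)
    if f: cv2.imwrite(f'pics/{f}.png',s['img'][:,:,::-1])
    return s
def w(s,u,v,z=None):
    K=s['mtx'];d=np.array([(u-K[0,2])/K[0,0],(v-K[1,2])/K[1,1]]);p=d.copy()
    for _ in range(20): p=d/(1+float(s['k1'])*(p@p))
    R=s['R'];t=s['t'];ray=R.T@np.array([p[0],p[1],1]);c=-R.T@t
    k=(z-c[2])/ray[2] if z is not None else s['z_map'][int(round(v)),int(round(u))]
    return c+k*ray
E
python3 - <<'E'
from h import *
a=snap('scene','scene1');b=snap('top','top1')
st=r.get_state();print(st)
E
```

```text
{'clock': 0.1, 'q': array([-1.09816598,  0.68990154, -0.19452642,  1.56621617,  0.15729658,
        0.90249439, -0.21510974]), 'qd': array([-1.68753590e-03, -2.60661548e-03,  8.34739228e-04, -5.55581142e-04,
        2.04107466e-04, -1.75608761e-03,  5.72642141e-05]), 'joint_torque': array([-3.85545020e-03, -5.28495741e+01, -1.27201114e+00, -1.53838438e+01,
       -5.25941723e-02,  1.92897387e-03,  3.72617239e-05]), 'tool_pos': array([0.26534929, 0.56526142, 0.23799586]), 'eef_rot': array([ 2.17626373e-01,  9.76031812e-01, -8.05094678e-04, -1.22944436e-04]), 'contact_force': array([0.26155914, 0.59778157, 0.0094039 ]), 'moment': array([-0.0247804 , -0.01304364,  0.01126868]), 'finger_force': 0.0, 'opening': 1.0005162288648015}
```

View pics/scene1.png

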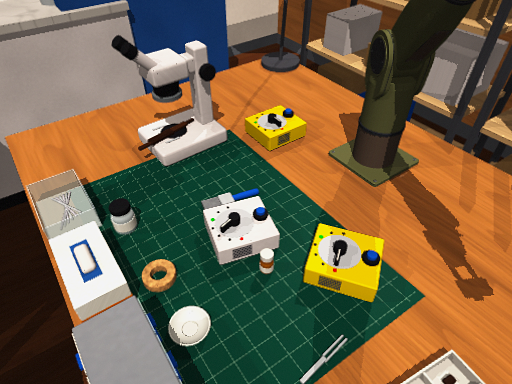

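View pics/top1.png

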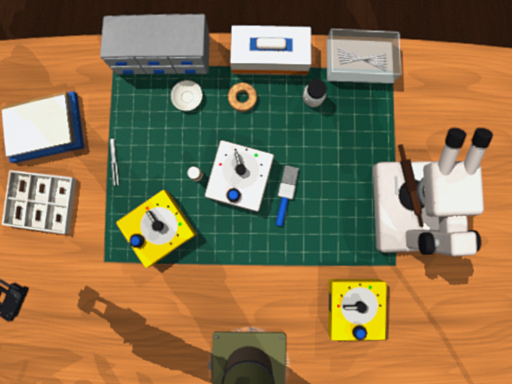

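The white box is at about (240,177) in the top view, with its button at (233,195) and the lever pointing up-left; the robot base is at the bottom. I'll enlarge the crop.

```bash
python3 - <<'E'
from h import *
s=np.load('/tmp/top.npz')
c=s['img'][135:220,180:300,::-1]
cv2.imwrite('pics/c1.png',cv2.resize(c,None,fx=6.5,fy=6.5,interpolation=cv2.INTER_CUBIC))
s2=np.load('/tmp/scene.npz')
c=s2['img'][185:275,190:310,::-1]
cv2.imwrite('pics/c2.png',cv2.resize(c,None,fx=6.5,fy=6.5,interpolation=cv2.INTER_CUBIC))
E
```

```text
(no output)
```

View pics/c1.png

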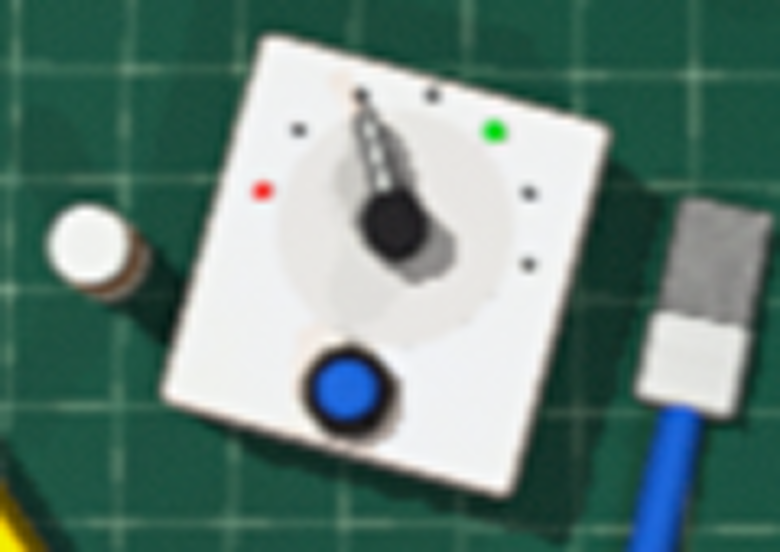

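View pics/c2.png

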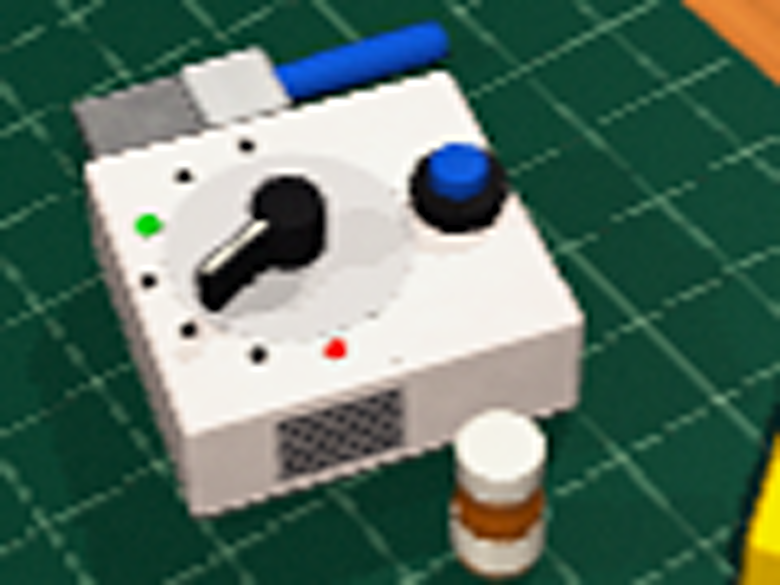

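c1 dots: red (262,190), black (298,130), (360,95), (432,95), green (495,131), black (529,193), (528,264); lever points at (360,95) = click 2. c2 confirms. Fit the box pose from dots in both views.

```bash
python3 - <<'E'
from h import *
T=[(262,190),(298,130),(360,95),(432,95),(495,131),(529,193),(528,264)]
S=[(335,349),(258,355),(189,329),(148,281),(147,225),(184,176),(247,146)]
a=np.pi/2-np.arange(7)*np.pi/6
M=np.c_[.015+.0575*np.cos(a),.0575*np.sin(a)]
for n,P,o in(('top',T,(180,135)),('scene',S,(190,185))):
    s=np.load(f'/tmp/{n}.npz')
    f=lambda u,v,z:w(s,(u+.5)/6.5-.5+o[0],(v+.5)/6.5-.5+o[1],z)
    W=np.array([f(u,v,.06)[:2] for u,v in P])
    m,c=M.mean(0),W.mean(0);A=(W-c).T@(M-m);th=np.arctan2(A[1,0]-A[0,1],A[0,0]+A[1,1])
    R=np.array([[np.cos(th),-np.sin(th)],[np.sin(th),np.cos(th)]]);t=c-R@m
    print(n,'box',t,'yaw',np.degrees(th),'resid mm',np.abs(W-M@R.T-t).max()*1e3)
    print('dial',R@[.015,0]+t,'btn',R@[-.056,0]+t,'btn seen',f(*((347,390)if n=='top' else (459,160)),.082))
    print('zs', [round(f(u,v,None)[2],4) for u,v in P], np.linalg.norm(W-W.mean(0),axis=1))
E
```

```text
top box [0.53871501 0.0330476 ] yaw -14.749447872295752 resid mm 0.6044971630596863
dial [0.55322074 0.02922871] btn [0.48456031 0.04730479] btn seen [0.4837849  0.04672225 0.082     ]
zs [np.float64(0.0599), np.float64(0.0606), np.float64(0.0607), np.float64(0.0618), np.float64(0.0583), np.float64(0.0623), np.float64(0.0589)] [0.06507406 0.05002133 0.03469829 0.02698499 0.03513715 0.0499492
 0.06512266]
scene box [0.53843816 0.03082712] yaw -14.85626478774396 resid mm 0.3733818126964092
dial [0.55293675 0.0269812 ] btn [0.48431013 0.04518525] btn seen [0.48430179 0.04557513 0.082     ]
zs [np.float64(0.0626), np.float64(0.0618), np.float64(0.0594), np.float64(0.0624), np.float64(0.0607), np.float64(0.0627), np.float64(0.0624)] [0.06485288 0.05016748 0.03439563 0.0269613  0.03483628 0.04991282
 0.06517455]
```

Call:
{"fn": "servo_tool", "kwargs": {
  "translation": [
    [-0.049,-0.031,0.008],
    [-0.049,-0.031,0.008],
    [-0.049,-0.031,0.008],
    [-0.049,-0.031,0.008],
    [-0.049,-0.031,0.008],
    [-0.049,-0.031,0.008],
    [-0.049,-0.031,0.008],
    [-0.049,-0.031,0.008],
    [-0.049,-0.031,0.008],
    [-0.049,-0.031,0.008]
  ],
  "turn": [
    [0,0,0],
    [0,0,0],
    [0,0,0],
    [0,0,0],
    [0,0,0],
    [0,0,0],
    [0,0,0],
    [0,0,0],
    [0,0,0],
    [0,0,0]
  ],
  "grip": 0
}}

```text
clock: 1.35
tool_pos: [0.5781, 0.0754, 0.1582]
eef_rot: [0.218, 0.976, 0.0, -0.0]
contact_force: [0.6, -0.2, -1.2]
opening: 0.002
finger_force: 0.0
```

Call:
{"fn": "servo_tool", "kwargs": {
  "translation": [
    [0,0,0],
    [0,0,0],
    [0,0,0],
    [0,0,0],
    [0,0,0],
    [0,0,0]
  ],
  "turn": [
    [0,0,-0.141],
    [0,0,-0.141],
    [0,0,-0.141],
    [0,0,-0.141],
    [0,0,-0.14],
    [0,0,0]
  ]
}}

```text
clock: 2.1
tool_pos: [0.5771, 0.0768, 0.1583]
eef_rot: [-0.131, 0.991, 0.0, -0.0]
contact_force: [-0.7, -0.1, -0.3]
opening: 0.003
finger_force: 0.0
```

```bash
cat >> h.py <<'E'
from scipy.spatial.transform import Rotation as Ro
D=np.array([.5531,.028]);B=np.array([.4845,.0463]);Y=-14.8
def go(ang,rad,off,z):  # finger centre target for lever at world angle ang(deg)
    st=r.get_state();p=st['tool_pos'];R=Ro.from_quat(st['eef_rot']).as_matrix()
    a=np.radians(ang);u=np.array([np.cos(a),np.sin(a)]);n=np.array([-u[1],u[0]])
    T=np.r_[D+rad*u+off*n,z]
    print('clock',st['clock'],'pos',p,'xang',np.degrees(np.arctan2(R[1,0],R[0,0])),'want',ang+180,'tilt',R[:,2],'open',st['opening'])
    print('F',st['contact_force'],'need tool',R.T@(T-p)); q=p[:2]-D; print('hub frame u,n',q@u,q@n)
E
python3 -c "
from h import *
go(15.2,.036,.036,.12)"
```

```text
clock 2.1 pos [0.57714257 0.0767535  0.1582993 ] xang -164.90297105024004 want 195.2 tilt [-9.44671676e-04  2.96079407e-04 -9.99999510e-01] open 0.002912836092378182
F [-0.73584011 -0.09479341 -0.31145456] need tool [-5.63923147e-05 -4.76456399e-03  3.82967329e-02]
hub frame u,n 0.03598411198490702 0.04074422932650311
```

Call:
{"fn": "servo_tool", "kwargs": {
  "translation": [
    [0,0,0.025],
    [0,0,0.025],
    [0,0,0.025],
    [0,0,0.011],
    [0,0,0]
  ],
  "turn": [
    [0,0,0],
    [0,0,0],
    [0,0,0],
    [0,0,0],
    [0,0,0]
  ]
}}

```text
clock: 2.72
tool_pos: [0.5771, 0.077, 0.0723]
eef_rot: [-0.132, 0.991, -0.0, -0.001]
contact_force: [-0.3, -0.5, -0.1]
opening: 0.002
finger_force: 0.0
```

```bash
python3 - <<'E'
from h import *
go(15.2,.036,.023,.072)
s=snap('scene');t=snap('top')
f=lambda c:cv2.resize(c[:,:,::-1],(400,400),interpolation=cv2.INTER_CUBIC)
cv2.imwrite('pics/d1.png',np.hstack([f(s['img'][175:275,190:290]),f(t['img'][125:215,195:285])]))
E
```

```text
clock 2.725 pos [0.57707883 0.0770192  0.07229962] xang -164.8583199609727 want 195.2 tilt [-1.04496069e-03 -3.33466708e-04 -9.99999398e-01] open 0.0020810058996152733
F [-0.32844079 -0.54629562 -0.14036083] need tool [-2.63979842e-05 -1.80173187e-02  3.00471884e-04]
hub frame u,n 0.035992269728139764 0.04101735060927056
```

View pics/d1.png

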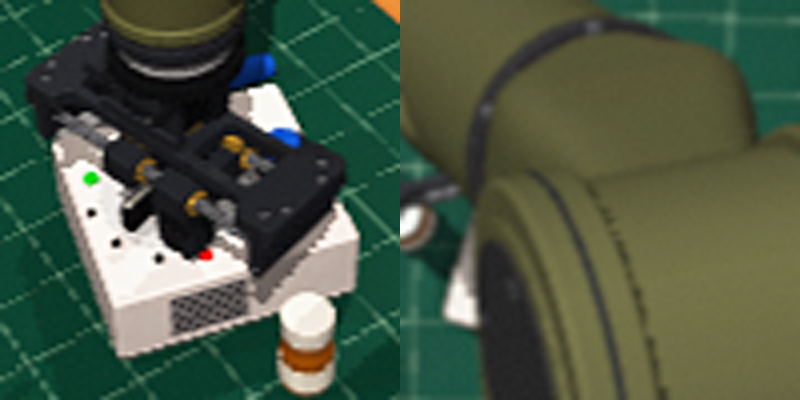

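The hand stands behind the lever, between it and the red dot. Approaching the lever.

Call:
{"fn": "servo_tool", "kwargs": {
  "translation": [
    [0,-0.005,0],
    [0,-0.005,0],
    [0,-0.003,0],
    [0,-0.002,0],
    [0,-0.002,0],
    [0,0,0]
  ],
  "turn": [
    [0,0,0],
    [0,0,0],
    [0,0,0],
    [0,0,0],
    [0,0,0],
    [0,0,0]
  ]
}}

```text
clock: 3.58
tool_pos: [0.5819, 0.0605, 0.0727]
eef_rot: [-0.132, 0.991, 0.0, -0.0]
contact_force: [-0.1, -0.3, 0.3]
opening: 0.001
finger_force: 0.0
```

Call:
{"fn": "servo_tool", "kwargs": {
  "translation": [
    [0,-0.001,0],
    [0,-0.001,0],
    [0,0,0]
  ],
  "turn": [
    [0,0,0],
    [0,0,0],
    [0,0,0]
  ]
}}

```text
clock: 3.95
tool_pos: [0.5824, 0.0586, 0.0727]
eef_rot: [-0.132, 0.991, 0.0, -0.0]
contact_force: [-0.2, 0.6, -0.5]
opening: 0.005
finger_force: 0.0
```

```bash
python3 - <<'E'
from h import *
go(15.2,.036,.023,.072)
s=snap('scene')
f=lambda c:cv2.resize(c[:,:,::-1],(600,600),interpolation=cv2.INTER_CUBIC)
cv2.imwrite('pics/d2.png',f(s['img'][195:255,190:250]))
E
```

```text
clock 3.95 pos [0.5823872  0.05860006 0.07269628] xang -164.80926461601578 want 195.2 tilt [-9.18107407e-06  1.12221326e-05 -1.00000000e+00] open 0.005350913698997804
F [-0.22532182  0.58505315 -0.50389823] need tool [0.00028582 0.00114917 0.0006963 ]
hub frame u,n 0.03628563806966166 0.021850778742475443
```

View pics/d2.png

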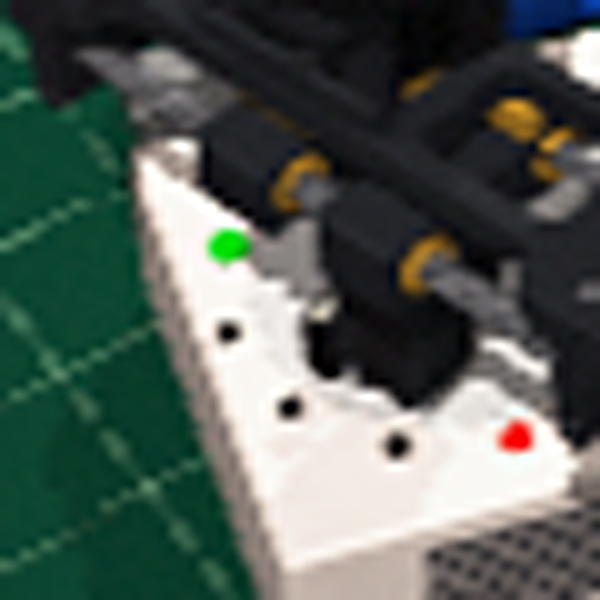

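Finger is at the lever's flank, near contact. Arc rows of 4° each.

Call:
{"fn": "servo_tool", "kwargs": {
  "translation": [
    [-0.0015,-0.0026,0],
    [-0.0015,-0.0026,0],
    [0,0,0]
  ],
  "turn": [
    [0,0,0.07],
    [0,0,0.07],
    [0,0,0]
  ]
}}

```text
clock: 4.38
tool_pos: [0.5861, 0.0551, 0.0726]
eef_rot: [-0.063, 0.998, 0.0, -0.0]
contact_force: [-1.2, 1.8, -0.2]
opening: 0.007
finger_force: 1.0
```

Call:
{"fn": "servo_tool", "kwargs": {
  "translation": [
    [-0.0015,-0.0026,0],
    [-0.0015,-0.0026,0],
    [0,0,0]
  ],
  "turn": [
    [0,0,0.07],
    [0,0,0.07],
    [0,0,0]
  ]
}}

```text
clock: 4.75
tool_pos: [0.59, 0.0492, 0.0727]
eef_rot: [0.007, 1.0, -0.0, 0.0]
contact_force: [-0.0, -0.0, -0.2]
opening: 0.003
finger_force: 0.2
```

```bash
python3 - <<'E'
from h import *
go(15.2-16,.036,.022,.072)
s=snap('scene')
f=lambda c:cv2.resize(c[:,:,::-1],(600,600),interpolation=cv2.INTER_CUBIC)
cv2.imwrite('pics/d3.png',f(s['img'][195:255,190:250]))
E
```

```text
clock 4.75 pos [0.59000959 0.04919188 0.0727246 ] xang 179.2422430149455 want 179.2 tilt [ 1.71813879e-04 -3.72778388e-04 -9.99999916e-01] open 0.003026254547652066
F [-0.03494683 -0.04553983 -0.21380235] need tool [0.00061002 0.00029557 0.00072438]
hub frame u,n 0.03661010494683026 0.021705149030940826
```

View pics/d3.png

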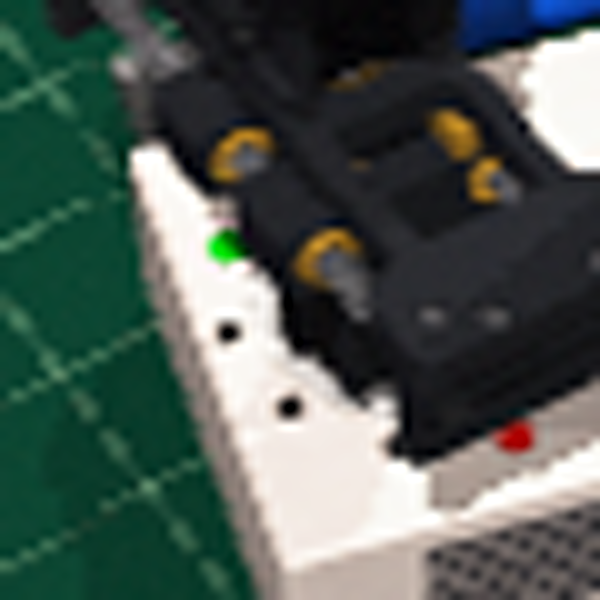

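The box hasn't moved (dots at the same pixels), and the force fell to zero at 16°, consistent with a snap to click 3. Continue.

Call:
{"fn": "servo_tool", "kwargs": {
  "translation": [
    [-0.0015,-0.0026,0],
    [-0.0015,-0.0026,0],
    [-0.0015,-0.0026,0],
    [0,0,0]
  ],
  "turn": [
    [0,0,0.07],
    [0,0,0.07],
    [0,0,0.07],
    [0,0,0]
  ]
}}

```text
clock: 5.3
tool_pos: [0.594, 0.0408, 0.0728]
eef_rot: [0.111, 0.994, -0.0, 0.0]
contact_force: [-0.2, 0.6, 0.2]
opening: 0.007
finger_force: 0.0
```

Call:
{"fn": "servo_tool", "kwargs": {
  "translation": [
    [-0.0015,-0.0026,0],
    [-0.0015,-0.0026,0],
    [-0.0015,-0.0026,0],
    [0,0,0]
  ],
  "turn": [
    [0,0,0.07],
    [0,0,0.07],
    [0,0,0.07],
    [0,0,0]
  ]
}}

```text
clock: 5.8
tool_pos: [0.5959, 0.0334, 0.0727]
eef_rot: [0.214, 0.977, 0.001, 0.0]
contact_force: [0.6, 1.3, 0.6]
opening: 0.005
finger_force: 0.9
```

```bash
python3 - <<'E'
from h import *
go(15.2-40,.036,.022,.072)
E
```

```text
clock 5.8 pos [0.59588503 0.03341705 0.07274927] xang 155.27108859953893 want 155.2 tilt [ 3.79034895e-04  1.00542677e-03 -9.99999423e-01] open 0.004944992256475905
F [0.58183412 1.28646054 0.62421395] need tool [ 0.00056811 -0.00086385  0.00074839]
hub frame u,n 0.03656709122591574 0.022863749871844752
```

Call:
{"fn": "servo_tool", "kwargs": {
  "translation": [
    [-0.0015,-0.0026,0],
    [0,0,0]
  ],
  "turn": [
    [0,0,0.07],
    [0,0,0]
  ]
}}

```text
clock: 6.05
tool_pos: [0.596, 0.0296, 0.0727]
eef_rot: [0.248, 0.969, -0.0, -0.0]
contact_force: [-0.4, 0.9, 0.1]
opening: 0.001
finger_force: 0.5
```

Call:
{"fn": "servo_tool", "kwargs": {
  "translation": [
    [-0.0007,-0.0013,0],
    [0,0,0]
  ],
  "turn": [
    [0,0,0.035],
    [0,0,0]
  ]
}}

```text
clock: 6.3
tool_pos: [0.596, 0.0277, 0.0727]
eef_rot: [0.266, 0.964, -0.0, -0.0]
contact_force: [-0.3, 1.0, 0.2]
opening: 0.005
finger_force: 0.3
```

```bash
python3 - <<'E'
from h import *
go(15.2-46,.036,.022,.072)
E
```

```text
clock 6.3 pos [0.59596374 0.02770368 0.07271493] xang 149.0879009520758 want 149.2 tilt [-1.51349212e-04 -3.95297267e-04 -9.99999910e-01] open 0.004505531618312567
F [-0.29585596  0.96430094  0.17325333] need tool [0.00097062 0.00030486 0.00071473]
hub frame u,n 0.03696996576111585 0.021693543257991936
```

Call:
{"fn": "servo_tool", "kwargs": {
  "translation": [
    [-0.0007,-0.0013,0],
    [0,0,0]
  ],
  "turn": [
    [0,0,0.035],
    [0,0,0]
  ]
}}

```text
clock: 6.55
tool_pos: [0.5959, 0.026, 0.0727]
eef_rot: [0.284, 0.959, -0.0, 0.0]
contact_force: [-1.1, 0.0, -0.3]
opening: 0.004
finger_force: 0.1
```

Call:
{"fn": "servo_tool", "kwargs": {
  "translation": [
    [-0.0007,-0.0013,0],
    [0,0,0]
  ],
  "turn": [
    [0,0,0.035],
    [0,0,0]
  ]
}}

```text
clock: 6.8
tool_pos: [0.5958, 0.0247, 0.0727]
eef_rot: [0.301, 0.954, -0.0, -0.0]
contact_force: [0.1, -0.4, 0.2]
opening: 0.005
finger_force: 0.0
```

```bash
python3 - <<'E'
from h import *
go(15.2-50,.036,.022,.072)
E
```

```text
clock 6.8 pos [0.59579186 0.02467674 0.07269439] xang 145.01269150734615 want 145.2 tilt [-1.55498315e-04 -4.62121404e-04 -9.99999881e-01] open 0.005384097047434237
F [ 0.11356736 -0.44793589  0.17900346] need tool [0.0009543  0.00036128 0.00069409]
hub frame u,n 0.03695301873574984 0.02163592889312652
```

Call:
{"fn": "servo_tool", "kwargs": {
  "translation": [
    [0,0.01,0],
    [0,0.01,0],
    [0,0,-0.03],
    [0,0,-0.03],
    [0,0,-0.03],
    [0.026,-0.0165,0],
    [0.026,-0.0165,0],
    [0.026,-0.0165,0],
    [0.0256,-0.0167,0],
    [0,0,0]
  ],
  "turn": [
    [0,0,0],
    [0,0,0],
    [0,0,0],
    [0,0,0],
    [0,0,0],
    [0,0,0],
    [0,0,0],
    [0,0,0],
    [0,0,0],
    [0,0,0]
  ]
}}

```text
clock: 8.05
tool_pos: [0.4827, 0.0473, 0.1629]
eef_rot: [0.299, 0.954, -0.0, -0.001]
contact_force: [-0.1, -0.7, 0.2]
opening: 0.008
finger_force: 0.0
```

```bash
python3 - <<'E'
from h import *
st=r.get_state();p=st['tool_pos'];R=Ro.from_quat(st['eef_rot']).as_matrix()
print(st['clock'],p,R.T@(np.r_[B,.09]-p))
s=snap('scene');t=snap('top')
f=lambda c:cv2.resize(c[:,:,::-1],(400,400),interpolation=cv2.INTER_CUBIC)
cv2.imwrite('pics/d4.png',np.hstack([f(s['img'][180:270,195:285]),f(t['img'][130:220,195:285])]))
E
```

```text
8.05 [0.48269272 0.04728058 0.1628752 ] [-0.00216213  0.0003251   0.07287141]
```

View pics/d4.png

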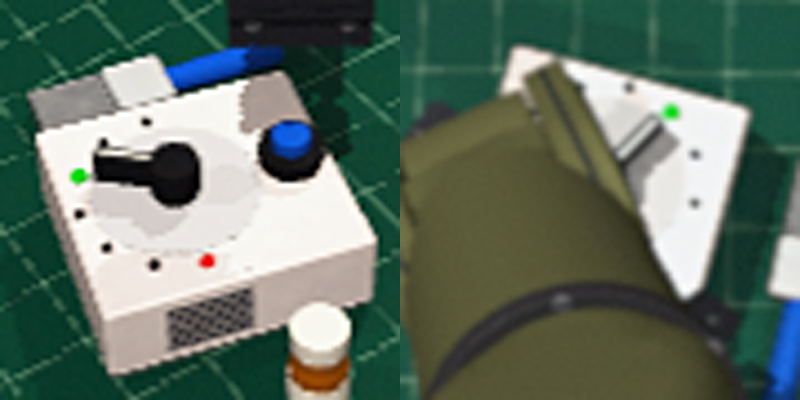

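Lever points at the green dot (top crop (672,112)), box unmoved. Now press the button.

Call:
{"fn": "servo_tool", "kwargs": {
  "translation": [
    [-0.002,0,0.03],
    [0,0,0.03],
    [0,0,0.015],
    [0,0,0.004],
    [0,0,0]
  ],
  "turn": [
    [0,0,0],
    [0,0,0],
    [0,0,0],
    [0,0,0],
    [0,0,0]
  ]
}}

```text
clock: 8.78
tool_pos: [0.4871, 0.0456, 0.0837]
eef_rot: [0.3, 0.954, 0.0, 0.0]
contact_force: [0.2, -0.3, -0.5]
opening: 0.005
finger_force: 0.0
```

Call:
{"fn": "servo_tool", "kwargs": {
  "translation": [
    [0,0,0.003],
    [0,0,0.003],
    [0,0,0],
    [0,0,0]
  ],
  "turn": [
    [0,0,0],
    [0,0,0],
    [0,0,0],
    [0,0,0]
  ]
}}

```text
clock: 9.28
tool_pos: [0.4872, 0.0456, 0.0781]
eef_rot: [0.3, 0.954, 0.001, 0.001]
contact_force: [2.8, -0.5, 3.8]
opening: 0.003
finger_force: 1.9
```

Call:
{"fn": "servo_tool", "kwargs": {
  "translation": [
    [0.001,0,0.002],
    [0,0,0.001],
    [0,0,0]
  ],
  "turn": [
    [0,0,0],
    [0,0,0],
    [0,0,0]
  ]
}}

```text
clock: 9.65
tool_pos: [0.4868, 0.0458, 0.0762]
eef_rot: [0.3, 0.954, 0.001, 0.002]
contact_force: [1.1, -0.9, 19.0]
opening: 0.002
finger_force: 9.3
```

Call:
{"fn": "servo_tool", "kwargs": {
  "translation": [
    [0,0,0.001],
    [0,0,0.001],
    [0,0,0],
    [0,0,0]
  ],
  "turn": [
    [0,0,0],
    [0,0,0],
    [0,0,0],
    [0,0,0]
  ]
}}

```text
clock: 10.15
tool_pos: [0.4869, 0.0457, 0.0758]
eef_rot: [0.3, 0.954, 0.001, 0.003]
contact_force: [-2.5, -1.3, 37.9]
opening: 0.007
finger_force: 18.8
```

Call:
{"fn": "servo_tool", "kwargs": {
  "translation": [
    [0,0,-0.006],
    [0,0,-0.01],
    [0,0,-0.04],
    [0,0,-0.05],
    [0.03,0.04,0],
    [0.03,0.04,0],
    [0.03,0.04,0],
    [0.03,0.04,0],
    [0.03,0.04,0],
    [0,0,0]
  ],
  "turn": [
    [0,0,0],
    [0,0,0],
    [0,0,0],
    [0,0,0],
    [0,0,0],
    [0,0,0],
    [0,0,0],
    [0,0,0],
    [0,0,0],
    [0,0,0]
  ]
}}

```text
clock: 11.4
tool_pos: [0.4741, 0.3009, 0.1781]
eef_rot: [0.296, 0.955, 0.001, -0.002]
contact_force: [-0.1, 0.6, 0.0]
opening: 0.002
finger_force: 0.0
```

```bash
python3 - <<'E'
from h import *
st=r.get_state();print(st['clock'],st['tool_pos'],st['contact_force'])
s=snap('scene');t=snap('top')
f=lambda c:cv2.resize(c[:,:,::-1],(400,400),interpolation=cv2.INTER_CUBIC)
cv2.imwrite('pics/d5.png',np.hstack([f(s['img'][180:270,195:285]),f(t['img'][130:220,195:285])]))
E
```

```text
11.4 [0.47407789 0.30091503 0.17810859] [-0.11718914  0.63185732  0.00242553]
```

View pics/d5.png

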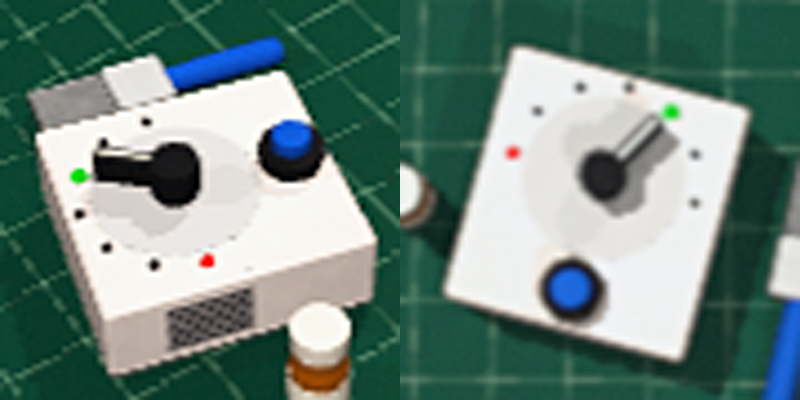

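The lever rests on the green dot, the button is back up, the box has not moved, and the hand is clear.

```bash
python3 -c "
from plant import r
print(r.finish_job())"
```

```text
the job is handed in; nothing more can be done
None
```

I pushed the lever from click 2 to the green dot without passing it, then pressed the blue button to its stop (peak reading 38 N) and let it come back up. In the last pictures the box hadn't moved and the hand was clear; the job is handed in at about 11.5 s.

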